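# Put the washed espresso tools back in their tray

## Robot

A 6-joint arm with a two-finger parallel gripper is mounted at the origin on a cart in front of the work surface, level with it; the furniture and walls round the work are solid. World frame = base frame: x ahead of the robot, y to its left, z up, the work surface at z = 0. Lengths are in m, angles in rad, forces in N, time in s.
With the tool pointing down it reaches from about 0.35 to 0.975 m from the base axis. Payload 4.9 kg.
Tool frame: the origin (TCP) lies at the very end of the fingers, on their centre line; the grasp point (between the pads) lies 19 mm behind it (ctrl.grasp_offset is the distance from the TCP to the grasp point, in m); z points along the fingers, y is the line along which they close (so a half turn about z gives the same grasp; the last joint's range is limited). The gripper opens to 85 mm and grips with 20 to 120 N. Pads are 22 mm wide; open, the fingers measure 114 mm over their backs; the gripper's body (76 mm by 85 mm) begins 54 mm behind the grasp point. The pads swing forward as they close: fully open they stand 13 mm farther back than shut.
Start: joints at [1.124, 0.053, 1.613, -0, 1.476, -0.119], TCP at [0.201, 0.592, 0.231] pointing down, gripper open.
Joint ranges: [-3.01, 3.01], [-1.01, 2.22], [0.06, 2.58], [-1.02, 4.17], [0.09, 2.62], [-3.14, 3.14]. Speed limits (rad/s): [2.57, 2.57, 3.14, 3.14, 3.14, 3.14].

## Interface

Orientations are given as a rotation vector (axis times angle).
In Python, from station import ctrl, optics gives the robot as it stands.
- The arm moves only by the shell command python3 -m handwheel 'ROWS' [OPENING] [FORCE]. ROWS is JSON, a list of rows, each an object of numbers: "tx", "ty", "tz": the shift along the tool's x, y, z in mm; "roll": the turn about the tool's z in rad. A call has 1 to 12 rows; each row shifts and turns the commanded pose from where the row before left it, along the tool's axes as they then stand; what a row does not reach is not made up. A row lasts 1/12 s, in which the tool goes at most 41.7 mm and 7.16 degrees, less where a joint would pass 70% of its speed; a pose out of reach is approached as far as the arm can. A call with a gripper value outside its range is refused whole. OPENING is the finger opening in mm, from 0 to 85.4, set as the call begins (- or left out, the last holds). The fingers move at their own pace and stop on an object; FORCE is the grip in N (left out, the last holds). Time passes only in rows, so rows that do not move let the fingers close. It gives the time, the measured TCP pose, the force, the opening and the grip force at its end, in the units of the state.
- ctrl.get_obs(): the state, without advancing time (a new reading comes with each control period).
- optics.get_image(name): name is "scene" or "top"; returns (picture, depth): 384x512x3 uint8, red, green, blue; 384x512 float32, m along the optical axis (not along the pixel's ray), 0 where there is no reading.
- optics.camera_params(name): a dict with "mtx" (3x3 intrinsics, pixels), "k1" (the pictures are not rectified: a ray, as slopes to the right and down, at radius r is drawn at 1 + k1 r^2 times it, then the intrinsics apply), "extrinsics" (4x4, takes a point from camera to world coordinates). Camera axes: x right, y down, z forward; pixel columns grow to the right and rows downward; lengths in m; the calibration is good to about 2 mm. A picture is of the moment at which its call begins. camera_params takes no time and is no camera call.
- ctrl.finish_job(): hands the job in; it is judged then, once.
The state is a dict: "t": time; "q": joint angles; "dq": joint speeds; "effort": joint torques, N m; "tool_pos": TCP position; "tool_rot": TCP orientation; "contact_force": force on the tool from outside, world axes, zero at the start; "wrist_torque": the same for the moment, N m; "opening": finger opening in m; "grip_force": force on a finger pad.
Only numpy, scipy, OpenCV 4.12 (cv2) and the standard library are available. Lean on these libraries where they do the work, as an engineer would, in place of code of your own. Each camera call takes 0.05 s, during which the arm holds its last target. There are 200 camera calls.

## Task

The espresso tools have been washed and stand about on the worktop: put each back upright in its own holder in the wooden tray - the tamper in the deep cup, the leveller in the wide low dish, the dosing ring down over the post, and the filter basket into the open collar so that it hangs by its rim. The pastry cutter and the little wooden bowl look alike but do not belong there: leave them where they are.

Things in the scene. Friction and masses are not known exactly. Their poses are not given: they have to be found in the camera images.
- tamper: Coffee tamper, upright: round pale metal base 57 mm across and 26 mm high with a slim wooden handle above it, 32 mm thick at its widest and reaching 82 mm; 0.38 kg. Take it by the handle. Origin: centre of the underside, z up.
- leveller: Coffee leveller (distributor), upright: flat steel puck 34 mm high; lower disc 57 mm across up to 12.5 mm, above it the cap 66 mm across from 14 to 34 mm, with a dark wooden inlay in the top; 0.25 kg. Take it across the cap. Origin: centre of the underside, z up.
- dosing_ring: Dosing ring (funnel), standing wide end up: dark metal ring open at both ends, 28 mm high, 61 mm across outside up to 12 mm high, then flaring to 69 mm at the top; wall 4 mm, bore 53 mm at its narrowest. Take it across the outside. 0.08 kg. Origin: centre of the underside, z up.
- filter_basket: Filter basket, standing on its floor: small bright steel bowl with a closed bottom, 46 mm across at the foot, 57 mm under the rim, with a flat rim 69 mm across from 25 to 29 mm high. Take it across the rim. 0.06 kg. Origin: centre of the underside, z up.
- tamper_cup: Tamper's holder, fixed in the wooden tray: dark wooden cup with a black rubber floor, the taller and narrower of the two cups: 24 mm high, 82 mm across the outside of its flared mouth, 64 mm inside at the floor, which is 4 mm up. Origin: centre of the underside, z up.
- leveller_dish: Leveller's holder, fixed in the wooden tray: dark wooden dish lined with cork, wide and low: 10 mm high, 86 mm across outside, 74 mm inside at the floor, which is 3 mm up. Origin: centre of the underside, z up. The four holders stand in two rows of two, 90 mm apart front to back and 130 mm left to right (any holder in any place), on the 5 mm floor of a wooden tray 194 x 234 mm, rim 16 mm high.
- ring_post: Dosing ring's holder, fixed in the wooden tray: dark wooden post 40 mm thick with bevelled top, 38 mm high in all, on a round foot 66 mm across and 5 mm high, on which the ring comes to rest. Origin: centre of the underside, z up. Everywhere, fingers that close left to right (along y) have the most room.
- basket_collar: Filter basket's holder, fixed in the wooden tray: dark wooden collar without a floor (the lighter tray shows through), 34 mm high, 75 mm across outside, bore 61 mm; the basket hangs in it with its rim on the collar's top, so that the basket's underside is then 9 mm above this origin. Origin: centre of the underside, z up.
- pastry_cutter: Not an espresso tool: round pastry cutter, a straight thin-walled bright steel ring open at both ends, 75 mm across its rolled rim, 44 mm high. Stays where it is. Origin: centre of the underside.
- pinch_pot: Not an espresso tool: small round wooden bowl, 73 mm across, 35 mm high. Stays where it is. Origin: centre of the underside.

How it is judged:
By the outcome, as a careful person would: the job done as asked, in the order asked, and still so for the second after the job is handed in, with the robot touching nothing.
It also fails if it takes over 115 s, if anything falls off the work surface, if the arm or the gripper's body presses on something with over 40 N, if the wrist force passes 120 N, or if a joint passes its speed limit or range.

## Working session

There is one attempt and no reset: what is moved stays moved. The work goes in short steps, Python scripts to look and compute and a shell command to move; the robot and the scene stay as the last step left them, time stands still between calls to the robot, and variables do not carry over. Pictures are saved under pics/ and viewed, at most 14 in all, crops included, and the job is handed in when it is done.

```bash
ls; mkdir -p pics; python3 - <<'E'
from station import ctrl, optics
import cv2,numpy as np
for n in("top","scene"):
    im,d=optics.get_image(n); cv2.imwrite(f"pics/{n}0.png",cv2.cvtColor(im,cv2.COLOR_RGB2BGR)); np.savez(f"{n}0.npz",im=im,d=d)
    p=optics.camera_params(n); print(n,p, (d>0).mean())
o=ctrl.get_obs(); print(o)
E
```

```text
pics
top {'mtx': array([[418.69536046,   0.        , 244.93868451],
       [  0.        , 418.69536046, 191.16481839],
       [  0.        ,   0.        ,   1.        ]]), 'k1': -0.04183326084331769, 'extrinsics': array([[ 2.99060178e-02, -9.95033526e-01,  9.49416270e-02,
         4.31295985e-01],
       [-9.99552589e-01, -2.98185330e-02,  2.34035967e-03,
        -2.66644046e-02],
       [ 5.02283700e-04, -9.49691399e-02, -9.95480090e-01,
         1.18995154e+00],
       [ 0.00000000e+00,  0.00000000e+00,  0.00000000e+00,
         1.00000000e+00]])} 0.9960734049479166
scene {'mtx': array([[394.38987872,   0.        , 260.0647192 ],
       [  0.        , 394.38987872, 193.7292027 ],
       [  0.        ,   0.        ,   1.        ]]), 'k1': -0.036888734741343285, 'extrinsics': array([[ 0.59410884, -0.63307795,  0.49623281,  0.03713725],
       [-0.80425355, -0.45636943,  0.38066148, -0.46771228],
       [-0.0145229 , -0.62525135, -0.7802883 ,  0.87659791],
       [ 0.        ,  0.        ,  0.        ,  1.        ]])} 0.9959716796875
{'t': 0.1, 'q': array([ 1.12397652e+00,  5.33155991e-02,  1.61416272e+00,  9.36964515e-06,
        1.47598773e+00, -1.19010071e-01]), 'dq': array([-1.46791551e-03, -1.15127230e-04, -2.93708148e-03,  5.36458673e-05,
       -2.25690336e-03, -1.74921602e-03]), 'effort': array([-6.06726735e-05, -3.94903457e+01, -3.71361995e+01, -1.00635191e-04,
        3.94015282e-03, -2.69051768e-07]), 'tool_pos': array([0.20098966, 0.59120671, 0.230167  ]), 'tool_rot': array([-5.12534266e-01, -3.09896163e+00,  2.82116991e-03]), 'contact_force': array([-1.2950561 ,  0.12605851, -0.23788271]), 'wrist_torque': array([ 0.01159408, -0.07675634, -0.0048741 ]), 'grip_force': 0.0, 'opening': 0.08529853810630743}
```

View pics/top0.png

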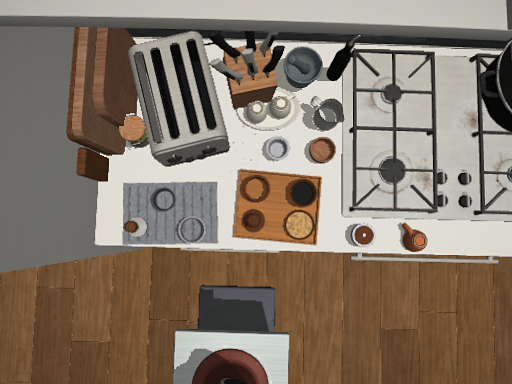

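View pics/scene0.png

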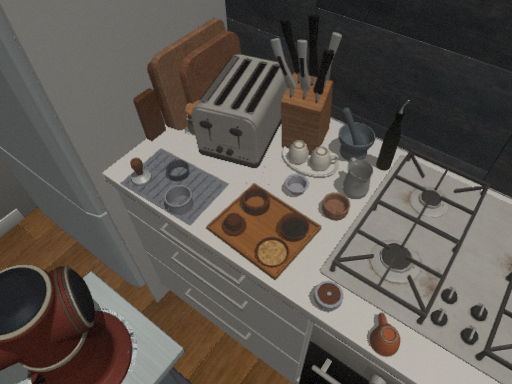

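Top view: the tray holds the collar (254,188), tamper cup (302,192), post (254,219) and dish (299,225). The tamper is at (133,227), dark ring at (163,199) and leveller at (363,235). The bright rings at (191,229), apparently an open cutter, and (276,149), apparently the basket, need checking by height. Next I deproject and zoom.

```bash
cat > h.py <<'E'
import numpy as np,cv2
from station import ctrl,optics
def cloud(n,d,P=None):
    P=P or optics.camera_params(n); K=P["mtx"];k=P["k1"]
    v,u=np.mgrid[:384,:512]; x=(u-K[0,2])/K[0,0]; y=(v-K[1,2])/K[1,1]
    rd=np.hypot(x,y); r=rd.copy()
    for _ in range(8): r=rd/(1+k*r*r)
    s=r/np.maximum(rd,1e-9)
    c=np.stack([x*s*d,y*s*d,d],-1); E=P["extrinsics"]
    return c@E[:3,:3].T+E[:3,3]
def grab(n):
    im,d=optics.get_image(n); return im,d,cloud(n,d)
def rim(W,d,xy,R,lo,hi):
    m=(d>0)&(np.hypot(W[...,0]-xy[0],W[...,1]-xy[1])<R)&(W[...,2]>lo)&(W[...,2]<hi)
    p=W[m][:,:2]
    if len(p)<5: return None
    (c,r)=cv2.minEnclosingCircle(p.astype(np.float32))
    return np.round(np.r_[c,2*r,p.mean(0),len(p)],4)
E
python3 - <<'E'
from h import *
items=dict(tamper=(133,227),ring=(163,199),bright191=(191,229),bright276=(276,149),wood321=(321,150),lev=(363,235),collar=(254,188),cup=(302,192),post=(254,219),dish=(299,225),redjug=(414,238))
z=np.load("top0.npz");d=z["d"];W=cloud("top",d)
zs=np.load("scene0.npz");ds=zs["d"];Ws=cloud("scene",ds)
for k,(u,v) in items.items():
    c=W[v,u]; 
    for nm,w,dd in(("T",W,d),("S",Ws,ds)):
        m=(np.hypot(w[...,0]-c[0],w[...,1]-c[1])<.05)&(dd>0); h=w[m][:,2]
        top=np.percentile(h,98); 
        print(k,nm,np.round(c,3),"z pct",np.round(np.percentile(h,[2,25,50,75,90,98]),3),rim(w,dd,c,.05,top-.008,top+.01))
im=z["im"]; a=cv2.cvtColor(im[130:255,100:430],cv2.COLOR_RGB2BGR)
cv2.imwrite("pics/z1.png",cv2.resize(a,None,fx=2.4,fy=2.4,interpolation=cv2.INTER_CUBIC))
E
```

```text
tamper T [0.433 0.271 0.076] z pct [-0.004 -0.     0.002  0.013  0.073  0.079] [4.336e-01 2.776e-01 3.090e-02 4.331e-01 2.774e-01 1.030e+02]
tamper S [0.433 0.271 0.076] z pct [-0.904 -0.441 -0.16   0.004  0.02   0.079] [4.343e-01 2.768e-01 3.090e-02 4.325e-01 2.745e-01 7.900e+01]
ring T [ 0.516  0.21  -0.003] z pct [-0.005 -0.001  0.001  0.004  0.024  0.028] [5.125e-01 2.025e-01 6.840e-02 5.142e-01 2.049e-01 1.280e+02]
ring S [ 0.516  0.21  -0.003] z pct [-0.001  0.002  0.005  0.018  0.027  0.03 ] [5.170e-01 2.029e-01 7.400e-02 5.158e-01 2.041e-01 1.250e+02]
bright191 T [ 0.433  0.126 -0.002] z pct [-0.005 -0.001  0.001  0.003  0.04   0.044] [4.303e-01 1.188e-01 7.430e-02 4.294e-01 1.197e-01 1.240e+02]
bright191 S [ 0.433  0.126 -0.002] z pct [-0.904 -0.444 -0.119  0.007  0.033  0.044] [4.310e-01 1.164e-01 7.770e-02 4.337e-01 1.195e-01 1.660e+02]
bright276 T [ 0.669 -0.11   0.003] z pct [-0.005  0.028  0.724  0.726  0.727  0.728] [ 6.766e-01 -1.097e-01  9.860e-02  6.884e-01 -1.099e-01  1.901e+03]
bright276 S [ 0.669 -0.11   0.003] z pct [-0.003  0.     0.002  0.021  0.029  0.031] [ 
[... 1435 characters left out ...]
  0.005  0.007  0.014  0.041  0.044] [ 4.632e-01 -5.050e-02  4.100e-02  4.619e-01 -5.320e-02  1.400e+02]
dish T [ 0.453 -0.179  0.008] z pct [-0.     0.004  0.006  0.009  0.012  0.015] [ 4.529e-01 -1.788e-01  9.990e-02  4.525e-01 -1.810e-01  3.970e+02]
dish S [ 0.453 -0.179  0.008] z pct [-0.903  0.006  0.008  0.01   0.013  0.016] [ 4.523e-01 -1.794e-01  9.900e-02  4.541e-01 -1.799e-01  5.550e+02]
redjug T [ 0.426 -0.49   0.046] z pct [-0.006 -0.002  0.006  0.037  0.046  0.049] [ 4.196e-01 -5.050e-01  4.570e-02  4.196e-01 -5.038e-01  2.000e+02]
redjug S [ 0.426 -0.49   0.046] z pct [-0.326 -0.146 -0.001  0.022  0.045  0.049] [ 4.173e-01 -5.073e-01  4.760e-02  4.160e-01 -5.070e-01  3.630e+02]
```

View pics/z1.png

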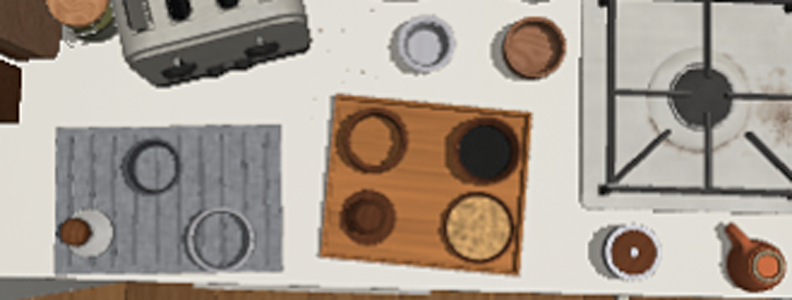

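The zoom shows stripes through (191,229), and its rim height is 44 mm with 75 mm diameter, so that is the cutter. The ring at (276,149) has a floor and is 29 mm high, so it is the basket. Next I refine centres with fixed height bands and take the tamper's profile.

```bash
python3 - <<'E'
from h import *
spec=dict(tamper=(.434,.277,.045,.014,.032),ring=(.515,.203,.042,.022,.034),basket=(.669,-.112,.042,.023,.034),lev=(.431,-.355,.042,.028,.040),
collar=(.552,-.055,.045,.033,.045),cup=(.544,-.185,.048,.023,.035),post=(.463,-.050,.035,.037,.048),dish=(.453,-.179,.049,.0115,.02))
for n in("top","scene"):
    z=np.load(n+"0.npz");d=z["d"];W=cloud(n,d)
    for k,(x,y,R,a,b) in spec.items(): print(n,k,rim(W,d,(x,y),R,a,b))
    c=np.array([.434,.277])
    for h in range(26,84,6):
        m=(np.hypot(W[...,0]-c[0],W[...,1]-c[1])<.04)&(abs(W[...,2]-h/1000)<.003)
        p=W[m][:,:2]
        if len(p)>3: print(h,len(p),np.round(p.min(0),3),np.round(p.max(0),3))
E
```

```text
top tamper [4.345e-01 2.765e-01 5.420e-02 4.331e-01 2.704e-01 1.000e+02]
top ring [5.130e-01 2.023e-01 6.830e-02 5.145e-01 2.039e-01 1.170e+02]
top basket [ 6.683e-01 -1.097e-01  6.910e-02  6.682e-01 -1.093e-01  1.800e+02]
top lev [ 4.322e-01 -3.543e-01  6.740e-02  4.305e-01 -3.542e-01  4.180e+02]
top collar [ 5.517e-01 -5.340e-02  7.470e-02  5.521e-01 -5.350e-02  1.900e+02]
top cup [ 5.429e-01 -1.835e-01  8.100e-02  5.431e-01 -1.852e-01  1.540e+02]
top post [ 4.619e-01 -4.810e-02  3.800e-02  4.618e-01 -4.850e-02  1.330e+02]
top dish [ 4.506e-01 -1.817e-01  9.370e-02  4.501e-01 -1.828e-01  1.000e+02]
26 4 [0.425 0.27 ] [0.436 0.273]
62 10 [0.42  0.263] [0.449 0.278]
68 10 [0.419 0.264] [0.446 0.282]
74 52 [0.419 0.263] [0.449 0.293]
80 50 [0.42  0.265] [0.446 0.289]
scene tamper [4.339e-01 2.767e-01 5.620e-02 4.317e-01 2.727e-01 1.510e+02]
scene ring [5.170e-01 2.029e-01 7.400e-02 5.158e-01 2.041e-01 1.250e+02]
scene basket [ 6.693e-01 -1.150e-01  7.170e-02  6.706e-01 -1.130e-01  1.790e+02]
scene lev [ 4.299e-01 -3.559e-01  6.700e-02  4.282e-01 -3.563e-01  6.330e+02]
scene collar [ 5.529e-01 -5.680e-02  7.700e-02  5.519e-01 -5.820e-02  2.080e+02]
scene cup [ 5.459e-01 -1.872e-01  8.240e-02  5.511e-01 -1.828e-01  1.930e+02]
scene post [ 4.623e-01 -5.220e-02  3.880e-02  4.618e-01 -5.320e-02  1.350e+02]
scene dish [ 4.509e-01 -1.810e-01  9.410e-02  4.521e-01 -1.796e-01  1.660e+02]
26 12 [0.426 0.268] [0.441 0.286]
32 9 [0.426 0.268] [0.44  0.278]
38 11 [0.426 0.268] [0.442 0.28 ]
44 5 [0.427 0.268] [0.437 0.273]
50 8 [0.424 0.266] [0.444 0.276]
56 8 [0.421 0.263] [0.444 0.282]
62 16 [0.419 0.261] [0.448 0.274]
68 24 [0.418 0.26 ] [0.446 0.281]
74 28 [0.419 0.263] [0.449 0.29 ]
80 47 [0.422 0.263] [0.447 0.288]
```

```bash
python3 -m handwheel '[{"roll":-0.11},{"roll":-0.11},{"roll":-0.11},{"ty":-25},{"ty":-30},{"ty":-30},{"ty":-30,"tx":-20},{"ty":-30,"tx":-20},{"ty":-30,"tx":-20},{"ty":-30,"tx":-20},{"ty":-20,"tx":-20}]' 85; python3 -m handwheel '[{}]'
```

```text
$[0]: bad value
$[0]: bad value
```

```bash
python3 -m handwheel '[{"tx":0,"ty":0,"tz":0,"roll":-0.11},{"tx":0,"ty":0,"tz":0,"roll":-0.11},{"tx":0,"ty":0,"tz":0,"roll":-0.11},{"tx":0,"ty":-25,"tz":0,"roll":0},{"tx":0,"ty":-30,"tz":0,"roll":0},{"tx":-20,"ty":-35,"tz":0,"roll":0},{"tx":-20,"ty":-35,"tz":0,"roll":0},{"tx":-20,"ty":-35,"tz":0,"roll":0},{"tx":-20,"ty":-35,"tz":0,"roll":0},{"tx":-20,"ty":-35,"tz":0,"roll":0},{"tx":-20,"ty":-30,"tz":0,"roll":0},{"tx":-20,"ty":-20,"tz":0,"roll":0}]' 85; python3 -m handwheel '[{"tx":0,"ty":0,"tz":0,"roll":0}]'
```

```text
t: 1.1
tool_pos: [0.3421, 0.3095, 0.2309]
tool_rot: [0.002, -3.142, 0.001]
contact_force: [1.0, 0.3, 0.7]
opening: 0.0848
grip_force: 0.0
t: 1.18
tool_pos: [0.3441, 0.3088, 0.231]
tool_rot: [0.006, 3.14, -0.002]
contact_force: [-0.1, 0.9, 0.9]
opening: 0.0852
grip_force: 0.0
```

```bash
python3 -m handwheel '[{"tx":-30,"ty":-11,"tz":20,"roll":0},{"tx":-30,"ty":-11,"tz":30,"roll":0},{"tx":-30,"ty":-10,"tz":30,"roll":0},{"tx":0,"ty":0,"tz":20,"roll":0},{"tx":0,"ty":0,"tz":0,"roll":0},{"tx":0,"ty":0,"tz":0,"roll":0}]'; python3 - <<'E'
from h import *
im,d=optics.get_image("top"); cv2.imwrite("pics/t1.png",cv2.resize(cv2.cvtColor(im[130:330,60:260],cv2.COLOR_RGB2BGR),None,fx=2.5,fy=2.5))
print(ctrl.get_obs()["tool_pos"])
E
```

```text
t: 1.68
tool_pos: [0.4277, 0.281, 0.1325]
tool_rot: [0.004, -3.138, 0.002]
contact_force: [0.0, 0.1, 0.9]
opening: 0.0848
grip_force: 0.0
[0.4286029  0.28176597 0.13440935]
```

View pics/t1.png

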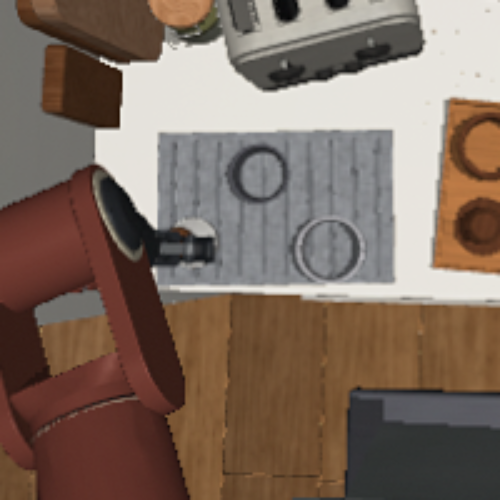

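The gripper stands over the tamper, with fingers at about (188,248) in the crop. No collision is visible. Descending and gripping.

```bash
python3 -m handwheel '[{"tx":-3,"ty":-3,"tz":14,"roll":0},{"tx":0,"ty":0,"tz":25,"roll":0},{"tx":0,"ty":0,"tz":25,"roll":0},{"tx":0,"ty":0,"tz":20,"roll":0},{"tx":0,"ty":0,"tz":0,"roll":0},{"tx":0,"ty":0,"tz":0,"roll":0}]'; python3 -m handwheel '[{"tx":0,"ty":0,"tz":0,"roll":0},{"tx":0,"ty":0,"tz":0,"roll":0},{"tx":0,"ty":0,"tz":0,"roll":0},{"tx":0,"ty":0,"tz":0,"roll":0},{"tx":0,"ty":0,"tz":0,"roll":0},{"tx":0,"ty":0,"tz":0,"roll":0},{"tx":0,"ty":0,"tz":0,"roll":0},{"tx":0,"ty":0,"tz":0,"roll":0}]' 20 50; python3 -m handwheel '[{"tx":0,"ty":0,"tz":0,"roll":0},{"tx":0,"ty":0,"tz":0,"roll":0},{"tx":0,"ty":0,"tz":0,"roll":0}]'
```

```text
t: 2.23
tool_pos: [0.4319, 0.279, 0.0512]
tool_rot: [-0.005, 3.141, 0.001]
contact_force: [-0.4, -0.4, 1.7]
opening: 0.0853
grip_force: 0.0
t: 2.9
tool_pos: [0.433, 0.2784, 0.0516]
tool_rot: [-0.003, 3.14, 0.001]
contact_force: [-1.1, -3.0, 6.2]
opening: 0.0298
grip_force: 49.2
t: 3.15
tool_pos: [0.4331, 0.2784, 0.0516]
tool_rot: [-0.003, 3.14, 0.001]
contact_force: [-1.2, -1.3, 5.7]
opening: 0.0295
grip_force: 49.2
```

```bash
python3 -m handwheel '[{"tx":0,"ty":0,"tz":-10,"roll":0},{"tx":0,"ty":0,"tz":-25,"roll":0},{"tx":0,"ty":0,"tz":-30,"roll":0},{"tx":0,"ty":-20,"tz":-30,"roll":0},{"tx":-10,"ty":-30,"tz":-5,"roll":0},{"tx":-10,"ty":-35,"tz":0,"roll":0},{"tx":-10,"ty":-35,"tz":0,"roll":0},{"tx":-10,"ty":-35,"tz":0,"roll":0},{"tx":-10,"ty":-35,"tz":0,"roll":0},{"tx":-10,"ty":-35,"tz":0,"roll":0},{"tx":-10,"ty":-35,"tz":0,"roll":0},{"tx":-10,"ty":-35,"tz":0,"roll":0}]'; python3 -m handwheel '[{"tx":-10,"ty":-35,"tz":0,"roll":0},{"tx":-10,"ty":-35,"tz":0,"roll":0},{"tx":-10,"ty":-35,"tz":0,"roll":0},{"tx":-10,"ty":-30,"tz":0,"roll":0},{"tx":0,"ty":-20,"tz":0,"roll":0},{"tx":0,"ty":-12,"tz":0,"roll":0},{"tx":0,"ty":0,"tz":0,"roll":0},{"tx":0,"ty":0,"tz":0,"roll":0},{"tx":0,"ty":0,"tz":0,"roll":0}]';  python3 - <<'E'
from h import *
for n in("top","scene"):
    im,d,W=grab(n); np.savez(f"{n}1.npz",im=im,d=d)
    cv2.imwrite(f"pics/{n}2.png",cv2.resize(cv2.cvtColor(im[110:290,190:390],cv2.COLOR_RGB2BGR),None,fx=3,fy=3))
    for a,b in((.10,.11),(.11,.12),(.12,.13),(.13,.14),(.14,.15)): print(n,a,rim(W,d,(.544,-.185),.05,a,b))
print(ctrl.get_obs()["tool_pos"])
E
```

```text
t: 4.15
tool_pos: [0.5119, -0.0182, 0.1492]
tool_rot: [0.003, -3.14, -0.001]
contact_force: [1.7, 0.3, -5.0]
opening: 0.0299
grip_force: 50.7
t: 4.9
tool_pos: [0.5525, -0.1822, 0.1495]
tool_rot: [0.005, -3.14, -0.002]
contact_force: [0.0, 0.7, -4.7]
opening: 0.0292
grip_force: 50.8
top 0.1 [ 0.5341 -0.1748  0.038   0.5318 -0.1725 34.    ]
top 0.11 [ 5.379e-01 -1.758e-01  3.600e-02  5.367e-01 -1.734e-01  4.900e+01]
top 0.12 None
top 0.13 None
top 0.14 None
scene 0.1 [ 5.543e-01 -1.840e-01  5.660e-02  5.387e-01 -1.946e-01  7.300e+01]
scene 0.11 [ 5.541e-01 -1.831e-01  5.670e-02  5.481e-01 -1.861e-01  2.280e+02]
scene 0.12 [ 5.524e-01 -1.830e-01  2.370e-02  5.502e-01 -1.855e-01  2.900e+01]
scene 0.13 [ 0.5529 -0.1847  0.0171  0.5492 -0.1867 16.    ]
scene 0.14 [ 0.5462 -0.1867  0.0149  0.5457 -0.1877 10.    ]
[ 0.55282425 -0.18207353  0.14983066]
```

View pics/scene2.png

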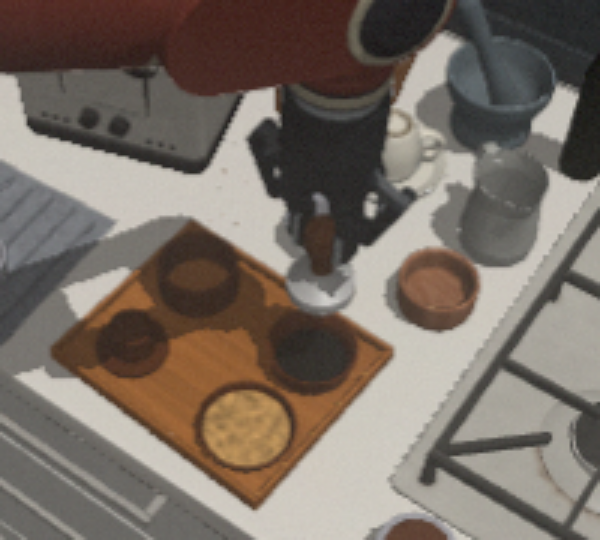

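The scene crop shows the tamper held upright at (320,285), just behind the cup at (313,352). Both measures agree on x −8 mm, y −3.5 mm.

```bash
python3 -m handwheel '[{"tx":8,"ty":-3.5,"tz":0,"roll":0},{"tx":0,"ty":0,"tz":20,"roll":0},{"tx":0,"ty":0,"tz":25,"roll":0},{"tx":0,"ty":0,"tz":20,"roll":0},{"tx":0,"ty":0,"tz":8,"roll":0},{"tx":0,"ty":0,"tz":6,"roll":0},{"tx":0,"ty":0,"tz":4,"roll":0},{"tx":0,"ty":0,"tz":2,"roll":0},{"tx":0,"ty":0,"tz":0,"roll":0},{"tx":0,"ty":0,"tz":0,"roll":0}]'; python3 -m handwheel '[{"tx":0,"ty":0,"tz":2,"roll":0},{"tx":0,"ty":0,"tz":1,"roll":0},{"tx":0,"ty":0,"tz":0,"roll":0},{"tx":0,"ty":0,"tz":0,"roll":0}]'
```

```text
t: 5.83
tool_pos: [0.5457, -0.1873, 0.0662]
tool_rot: [-0.004, 3.14, -0.001]
contact_force: [-0.3, 1.0, -5.0]
opening: 0.0296
grip_force: 50.7
t: 6.17
tool_pos: [0.5453, -0.1872, 0.0623]
tool_rot: [-0.003, 3.141, -0.0]
contact_force: [0.2, 0.3, -5.2]
opening: 0.0296
grip_force: 50.8
```

```bash
python3 -m handwheel '[{"tx":0,"ty":0,"tz":1,"roll":0},{"tx":0,"ty":0,"tz":0.7,"roll":0},{"tx":0,"ty":0,"tz":0,"roll":0},{"tx":0,"ty":0,"tz":0,"roll":0}]'; python3 -m handwheel '[{"tx":0,"ty":0,"tz":1,"roll":0},{"tx":0,"ty":0,"tz":0.5,"roll":0},{"tx":0,"ty":0,"tz":0,"roll":0},{"tx":0,"ty":0,"tz":0,"roll":0}]'
```

```text
t: 6.5
tool_pos: [0.5454, -0.1873, 0.0608]
tool_rot: [-0.003, 3.141, -0.001]
contact_force: [-0.6, 0.3, -1.2]
opening: 0.0295
grip_force: 51.0
t: 6.83
tool_pos: [0.5458, -0.1875, 0.0608]
tool_rot: [-0.004, 3.141, -0.001]
contact_force: [-3.5, 1.2, 5.2]
opening: 0.0292
grip_force: 51.8
```

```bash
python3 -m handwheel '[{"tx":0,"ty":0,"tz":-1,"roll":0},{"tx":0,"ty":0,"tz":0,"roll":0},{"tx":0,"ty":0,"tz":0,"roll":0},{"tx":0,"ty":0,"tz":0,"roll":0},{"tx":0,"ty":0,"tz":-5,"roll":0},{"tx":0,"ty":0,"tz":-20,"roll":0},{"tx":0,"ty":0,"tz":-30,"roll":0},{"tx":0,"ty":0,"tz":-30,"roll":0},{"tx":0,"ty":0,"tz":-10,"roll":0}]' 75;  python3 -m handwheel '[{"tx":15,"ty":-20,"tz":0,"roll":0},{"tx":20,"ty":-30,"tz":0,"roll":0},{"tx":20,"ty":-30,"tz":0,"roll":0},{"tx":20,"ty":-30,"tz":0,"roll":0},{"tx":20,"ty":-30,"tz":0,"roll":0},{"tx":15,"ty":-20,"tz":0,"roll":0},{"tx":4.5,"ty":-8,"tz":0,"roll":0},{"tx":0,"ty":0,"tz":0,"roll":0},{"tx":0,"ty":0,"tz":0,"roll":0},{"tx":0,"ty":0,"tz":0,"roll":0}]' 85;  python3 - <<'E'
from h import *
for n in("top","scene"):
    im,d,W=grab(n)
    cv2.imwrite(f"pics/{n}3.png",cv2.resize(cv2.cvtColor(im[110:340,190:430],cv2.COLOR_RGB2BGR),None,fx=2.5,fy=2.5))
    print(n,rim(W,d,(.544,-.185),.03,.075,.1),rim(W,d,(.431,-.355),.042,.028,.040))
E
```

```text
t: 7.58
tool_pos: [0.5476, -0.1882, 0.1606]
tool_rot: [-0.004, 3.134, -0.006]
contact_force: [0.5, 0.0, 1.3]
opening: 0.0748
grip_force: 0.0
t: 8.42
tool_pos: [0.4316, -0.3543, 0.1546]
tool_rot: [-0.005, 3.142, 0.001]
contact_force: [0.3, 0.1, 0.3]
opening: 0.0855
grip_force: 0.0
top [ 5.457e-01 -1.846e-01  3.160e-02  5.450e-01 -1.840e-01  1.090e+02] [ 4.312e-01 -3.526e-01  6.330e-02  4.319e-01 -3.465e-01  1.610e+02]
scene None [ 4.296e-01 -3.552e-01  6.790e-02  4.281e-01 -3.564e-01  6.360e+02]
```

View pics/scene3.png

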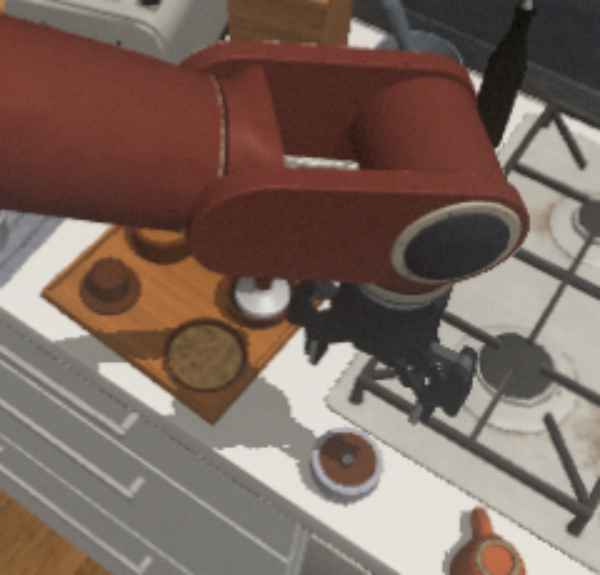

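The tamper stands upright in the cup at (262,295), and the gripper is over the leveller at (347,463). Descending in two stages.

```bash
python3 -m handwheel '[{"tx":1,"ty":0,"tz":20,"roll":0},{"tx":0,"ty":0,"tz":30,"roll":0},{"tx":0,"ty":0,"tz":30,"roll":0},{"tx":0,"ty":0,"tz":30,"roll":0},{"tx":0,"ty":0,"tz":15,"roll":0},{"tx":0,"ty":0,"tz":10,"roll":0},{"tx":0,"ty":0,"tz":5,"roll":0},{"tx":0,"ty":0,"tz":0,"roll":0},{"tx":0,"ty":0,"tz":0,"roll":0}]'; python3 -m handwheel '[{"tx":0,"ty":0,"tz":5,"roll":0},{"tx":0,"ty":0,"tz":4,"roll":0},{"tx":0,"ty":0,"tz":0,"roll":0},{"tx":0,"ty":0,"tz":0,"roll":0}]'; python3 -m handwheel '[{"tx":0,"ty":0,"tz":0,"roll":0},{"tx":0,"ty":0,"tz":0,"roll":0},{"tx":0,"ty":0,"tz":0,"roll":0},{"tx":0,"ty":0,"tz":0,"roll":0},{"tx":0,"ty":0,"tz":0,"roll":0},{"tx":0,"ty":0,"tz":0,"roll":0},{"tx":0,"ty":0,"tz":0,"roll":0},{"tx":0,"ty":0,"tz":0,"roll":0}]' 55 45
```

```text
t: 9.27
tool_pos: [0.4309, -0.3557, 0.016]
tool_rot: [-0.004, 3.14, -0.002]
contact_force: [0.2, -0.6, -0.2]
opening: 0.0846
grip_force: 0.0
t: 9.6
tool_pos: [0.43, -0.3554, 0.006]
tool_rot: [-0.003, 3.142, -0.0]
contact_force: [0.3, -0.0, 0.1]
opening: 0.0846
grip_force: 0.0
t: 10.27
tool_pos: [0.4304, -0.3559, 0.0067]
tool_rot: [-0.004, 3.141, -0.002]
contact_force: [-1.1, 0.1, 6.4]
opening: 0.0645
grip_force: 50.6
```

```bash
python3 -m handwheel '[{"tx":0,"ty":0,"tz":-10,"roll":0},{"tx":0,"ty":0,"tz":-20,"roll":0},{"tx":0,"ty":0,"tz":-25,"roll":0},{"tx":-4,"ty":15,"tz":-5,"roll":0},{"tx":-4,"ty":25,"tz":0,"roll":0},{"tx":-4,"ty":30,"tz":0,"roll":0},{"tx":-4,"ty":30,"tz":0,"roll":0},{"tx":-4,"ty":30,"tz":0,"roll":0},{"tx":-4,"ty":25,"tz":0,"roll":0},{"tx":0,"ty":15,"tz":0,"roll":0},{"tx":0,"ty":5.5,"tz":0,"roll":0},{"tx":0,"ty":0,"tz":0,"roll":0}]'; python3 -m handwheel '[{"tx":0,"ty":0,"tz":0,"roll":0},{"tx":0,"ty":0,"tz":0,"roll":0}]'; python3 - <<'E'
from h import *
for n in("top","scene"):
    im,d,W=grab(n)
    if n=="scene": cv2.imwrite(f"pics/{n}4.png",cv2.resize(cv2.cvtColor(im[150:320,190:390],cv2.COLOR_RGB2BGR),None,fx=3,fy=3))
    for a in(.08,.085,.09,.095): print(n,rim(W,d,(.454,-.180),.045,a,a+.005))
E
```

```text
t: 11.27
tool_pos: [0.4527, -0.1777, 0.0648]
tool_rot: [0.007, -3.14, -0.002]
contact_force: [-0.9, -0.7, -1.6]
opening: 0.0644
grip_force: 50.5
t: 11.43
tool_pos: [0.4535, -0.1804, 0.0658]
tool_rot: [0.002, -3.141, 0.0]
contact_force: [-0.9, -0.6, -1.0]
opening: 0.0646
grip_force: 50.5
top None
top None
top [ 0.4264 -0.1607  0.0135  0.4277 -0.1607  5.    ]
top None
scene [ 0.4479 -0.1814  0.0866  0.4335 -0.1925 31.    ]
scene [ 0.4479 -0.1813  0.0865  0.4369 -0.189  47.    ]
scene [ 4.487e-01 -1.806e-01  8.660e-02  4.457e-01 -1.787e-01  3.010e+02]
scene [ 0.4481 -0.1811  0.0856  0.446  -0.179  77.    ]
```

View pics/scene4.png

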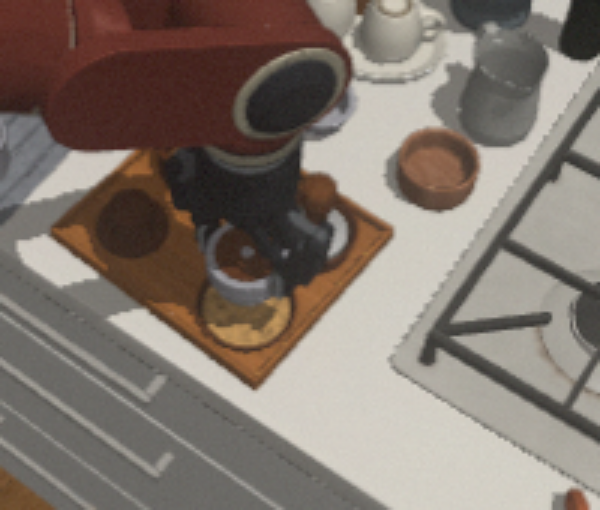

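The leveller is held level at (245,250) above the cork dish. Lowering it by about 52 mm.

```bash
python3 -m handwheel '[{"tx":0,"ty":0,"tz":12,"roll":0},{"tx":0,"ty":0,"tz":15,"roll":0},{"tx":0,"ty":0,"tz":12,"roll":0},{"tx":0,"ty":0,"tz":6,"roll":0},{"tx":0,"ty":0,"tz":3,"roll":0},{"tx":0,"ty":0,"tz":1,"roll":0},{"tx":0,"ty":0,"tz":0,"roll":0},{"tx":0,"ty":0,"tz":0,"roll":0}]'; python3 -m handwheel '[{"tx":0,"ty":0,"tz":1,"roll":0},{"tx":0,"ty":0,"tz":1,"roll":0},{"tx":0,"ty":0,"tz":0,"roll":0},{"tx":0,"ty":0,"tz":0,"roll":0}]';python3 -m handwheel '[{"tx":0,"ty":0,"tz":0.7,"roll":0},{"tx":0,"ty":0,"tz":0.5,"roll":0},{"tx":0,"ty":0,"tz":0,"roll":0},{"tx":0,"ty":0,"tz":0,"roll":0}]'
```

```text
t: 12.2
tool_pos: [0.4541, -0.1801, 0.0175]
tool_rot: [-0.003, 3.141, -0.001]
contact_force: [-0.3, -0.7, -1.4]
opening: 0.0647
grip_force: 50.5
t: 12.53
tool_pos: [0.4537, -0.1798, 0.0151]
tool_rot: [-0.004, 3.141, -0.0]
contact_force: [0.7, -0.4, -3.1]
opening: 0.0643
grip_force: 50.5
t: 12.87
tool_pos: [0.4539, -0.1799, 0.0147]
tool_rot: [0.004, -3.141, -0.0]
contact_force: [-2.8, 1.7, 6.1]
opening: 0.0646
grip_force: 51.3
```

```bash
python3 -m handwheel '[{"tx":0,"ty":0,"tz":-0.7,"roll":0},{"tx":0,"ty":0,"tz":0,"roll":0},{"tx":0,"ty":0,"tz":0,"roll":0},{"tx":0,"ty":0,"tz":0,"roll":0},{"tx":0,"ty":0,"tz":-5,"roll":0},{"tx":0,"ty":0,"tz":-20,"roll":0},{"tx":0,"ty":0,"tz":-30,"roll":0},{"tx":0,"ty":0,"tz":-40,"roll":0},{"tx":0,"ty":15,"tz":-35,"roll":0},{"tx":-5,"ty":30,"tz":-5,"roll":0},{"tx":-5,"ty":35,"tz":0,"roll":0},{"tx":-5,"ty":35,"tz":0,"roll":0}]' 83;  python3 -m handwheel '[{"tx":-5,"ty":35,"tz":0,"roll":0},{"tx":-5,"ty":35,"tz":0,"roll":0},{"tx":-5,"ty":35,"tz":0,"roll":0},{"tx":-5,"ty":35,"tz":0,"roll":0},{"tx":-5,"ty":35,"tz":0,"roll":0},{"tx":-5,"ty":35,"tz":0,"roll":0},{"tx":-5,"ty":30,"tz":0,"roll":0},{"tx":-5,"ty":20,"tz":0,"roll":0},{"tx":-5,"ty":8,"tz":0,"roll":0},{"tx":-5,"ty":0,"tz":0,"roll":0},{"tx":0,"ty":0,"tz":0,"roll":0},{"tx":0,"ty":0,"tz":0,"roll":0}]' 85;  python3 - <<'E'
from h import *
for n in("top","scene"):
    im,d,W=grab(n)
    cv2.imwrite(f"pics/{n}5.png",cv2.resize(cv2.cvtColor(im[110:310,90:330],cv2.COLOR_RGB2BGR),None,fx=2.5,fy=2.5))
    print(n,rim(W,d,(.454,-.180),.04,.033,.052),rim(W,d,(.515,.203),.042,.022,.034))
print(ctrl.get_obs()["tool_pos"])
E
```

```text
t: 13.87
tool_pos: [0.4693, -0.0641, 0.1516]
tool_rot: [-0.001, 3.138, -0.002]
contact_force: [0.4, 0.2, -0.6]
opening: 0.0829
grip_force: 0.0
t: 14.87
tool_pos: [0.518, 0.2022, 0.1493]
tool_rot: [0.001, -3.141, 0.001]
contact_force: [-1.1, 0.9, 0.0]
opening: 0.0851
grip_force: 0.0
top [ 4.530e-01 -1.768e-01  6.610e-02  4.532e-01 -1.765e-01  4.520e+02] [ 0.4985  0.1893  0.0533  0.4928  0.1848 33.    ]
scene [ 4.554e-01 -1.806e-01  6.730e-02  4.530e-01 -1.817e-01  5.220e+02] [5.141e-01 2.015e-01 7.100e-02 5.163e-01 2.044e-01 1.310e+02]
[0.51777123 0.2020743  0.14934422]
```

View pics/top5.png

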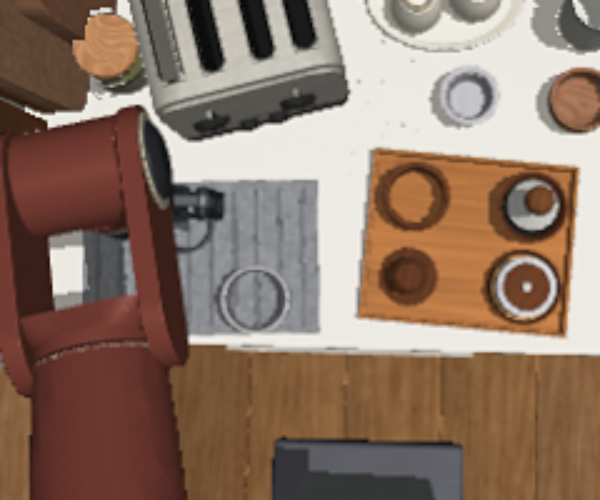

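The leveller sits in the dish at (525,287), the tamper is in the cup, and the gripper is above the ring at (200,220). Descending with x −3.5 mm, y −1 mm.

```bash
python3 -m handwheel '[{"tx":3.5,"ty":-1,"tz":20,"roll":0},{"tx":0,"ty":0,"tz":30,"roll":0},{"tx":0,"ty":0,"tz":30,"roll":0},{"tx":0,"ty":0,"tz":30,"roll":0},{"tx":0,"ty":0,"tz":15,"roll":0},{"tx":0,"ty":0,"tz":8,"roll":0},{"tx":0,"ty":0,"tz":4,"roll":0},{"tx":0,"ty":0,"tz":0,"roll":0},{"tx":0,"ty":0,"tz":0,"roll":0}]'; python3 -m handwheel '[{"tx":0,"ty":0,"tz":4,"roll":0},{"tx":0,"ty":0,"tz":2,"roll":0},{"tx":0,"ty":0,"tz":0,"roll":0},{"tx":0,"ty":0,"tz":0,"roll":0}]'; python3 -m handwheel '[{"tx":0,"ty":0,"tz":0,"roll":0},{"tx":0,"ty":0,"tz":0,"roll":0},{"tx":0,"ty":0,"tz":0,"roll":0},{"tx":0,"ty":0,"tz":0,"roll":0},{"tx":0,"ty":0,"tz":0,"roll":0},{"tx":0,"ty":0,"tz":0,"roll":0},{"tx":0,"ty":0,"tz":0,"roll":0},{"tx":0,"ty":0,"tz":0,"roll":0}]' 55 30
```

```text
t: 15.72
tool_pos: [0.5154, 0.2023, 0.0138]
tool_rot: [-0.003, 3.139, 0.001]
contact_force: [0.2, 0.1, 0.4]
opening: 0.0849
grip_force: 0.0
t: 16.05
tool_pos: [0.5144, 0.2025, 0.0067]
tool_rot: [-0.004, 3.141, 0.0]
contact_force: [0.4, 0.6, 0.0]
opening: 0.0852
grip_force: 0.0
t: 16.72
tool_pos: [0.5148, 0.2025, 0.0074]
tool_rot: [-0.004, 3.141, 0.0]
contact_force: [-1.1, -0.8, 5.8]
opening: 0.0649
grip_force: 33.2
```

```bash
python3 -m handwheel '[{"tx":0,"ty":0,"tz":-10,"roll":0},{"tx":0,"ty":0,"tz":-25,"roll":0},{"tx":0,"ty":0,"tz":-30,"roll":0},{"tx":0,"ty":-10,"tz":-15,"roll":0},{"tx":5,"ty":-25,"tz":0,"roll":0},{"tx":6,"ty":-30,"tz":0,"roll":0},{"tx":7,"ty":-30,"tz":0,"roll":0},{"tx":7,"ty":-30,"tz":0,"roll":0},{"tx":7,"ty":-30,"tz":0,"roll":0},{"tx":7,"ty":-30,"tz":0,"roll":0},{"tx":7,"ty":-30,"tz":0,"roll":0},{"tx":7,"ty":-25,"tz":0,"roll":0}]'; python3 -m handwheel '[{"tx":0,"ty":-12,"tz":0,"roll":0},{"tx":0,"ty":0,"tz":0,"roll":0},{"tx":0,"ty":0,"tz":0,"roll":0},{"tx":0,"ty":0,"tz":0,"roll":0}]'; python3 - <<'E'
from h import *
for n in("top","scene"):
    im,d,W=grab(n)
    if n=="scene": cv2.imwrite(f"pics/{n}6.png",cv2.resize(cv2.cvtColor(im[140:290,170:370],cv2.COLOR_RGB2BGR),None,fx=3,fy=3))
    print(n,rim(W,d,(.462,-.050),.042,.100,.114))
print(ctrl.get_obs()["tool_pos"])
E
```

```text
t: 17.72
tool_pos: [0.4611, -0.0394, 0.0867]
tool_rot: [-0.003, 3.141, -0.001]
contact_force: [-0.2, -0.2, -1.4]
opening: 0.0652
grip_force: 33.7
t: 18.05
tool_pos: [0.4618, -0.0491, 0.0865]
tool_rot: [-0.004, 3.142, 0.001]
contact_force: [0.2, 0.4, -1.8]
opening: 0.0653
grip_force: 33.8
top None
scene [ 4.567e-01 -5.010e-02  7.980e-02  4.549e-01 -4.120e-02  1.520e+02]
[ 0.46186453 -0.04884458  0.08637262]
```

View pics/scene6.png

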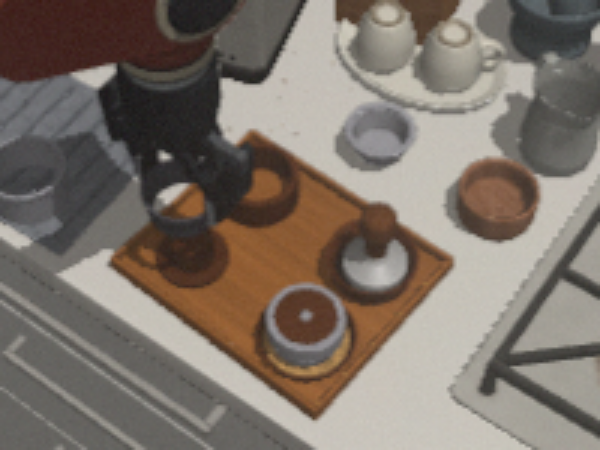

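The ring is held level at (182,195) directly over the post at (190,255). Lowering about 69 mm and watching the force.

```bash
python3 -m handwheel '[{"tx":0,"ty":-1,"tz":10,"roll":0},{"tx":0,"ty":0,"tz":10,"roll":0},{"tx":0,"ty":0,"tz":10,"roll":0},{"tx":0,"ty":0,"tz":10,"roll":0},{"tx":0,"ty":0,"tz":5,"roll":0},{"tx":0,"ty":0,"tz":0,"roll":0}]'; python3 -m handwheel '[{"tx":0,"ty":0,"tz":8,"roll":0},{"tx":0,"ty":0,"tz":8,"roll":0},{"tx":0,"ty":0,"tz":4,"roll":0},{"tx":0,"ty":0,"tz":2,"roll":0},{"tx":0,"ty":0,"tz":0,"roll":0},{"tx":0,"ty":0,"tz":0,"roll":0}]';python3 -m handwheel '[{"tx":0,"ty":0,"tz":1,"roll":0},{"tx":0,"ty":0,"tz":1,"roll":0},{"tx":0,"ty":0,"tz":0,"roll":0},{"tx":0,"ty":0,"tz":0,"roll":0}]'
```

```text
t: 18.65
tool_pos: [0.4601, -0.0502, 0.039]
tool_rot: [0.004, -3.137, -0.002]
contact_force: [0.5, 0.5, -1.1]
opening: 0.0653
grip_force: 33.7
t: 19.15
tool_pos: [0.4619, -0.0508, 0.0194]
tool_rot: [-0.003, 3.141, -0.0]
contact_force: [0.6, -0.7, -1.9]
opening: 0.0655
grip_force: 33.7
t: 19.48
tool_pos: [0.4619, -0.0508, 0.0175]
tool_rot: [-0.003, 3.141, -0.0]
contact_force: [-0.6, 0.5, -0.6]
opening: 0.0654
grip_force: 33.7
```

```bash
python3 -m handwheel '[{"tx":0,"ty":0,"tz":0,"roll":0},{"tx":0,"ty":0,"tz":0,"roll":0},{"tx":0,"ty":0,"tz":0,"roll":0},{"tx":0,"ty":0,"tz":-5,"roll":0},{"tx":0,"ty":0,"tz":-20,"roll":0},{"tx":0,"ty":0,"tz":-30,"roll":0},{"tx":0,"ty":0,"tz":-40,"roll":0},{"tx":0,"ty":0,"tz":-30,"roll":0},{"tx":0,"ty":0,"tz":-5,"roll":0},{"tx":0,"ty":0,"tz":0,"roll":0}]' 80; python3 - <<'E'
from h import *
for n in("top0","scene0"):
    d=np.load(n+".npz")["d"]; W=cloud(n[:-1],d)
    for y0 in np.arange(-.2,.2,.04):
        m=(W[...,1]>y0)&(W[...,1]<y0+.04)&(W[...,0]>.55)&(W[...,0]<.85)&(W[...,2]<.6)
        p=W[m]
        def f(h):
            q=p[p[:,2]>h]; return (round(q[:,0].min(),3) if len(q) else None)
        print(n,round(y0,2),"minx z>.05,.1,.15,.2:",[f(h) for h in(.05,.1,.15,.2)],round(p[:,2].max(),3))
for n in("top","scene"):
    im,d,W=grab(n)
    cv2.imwrite(f"pics/{n}7.png",cv2.resize(cv2.cvtColor(im[130:330,120:370],cv2.COLOR_RGB2BGR),None,fx=3,fy=3))
    print(n,rim(W,d,(.462,-.05),.045,.030,.044))
E
```

```text
t: 20.32
tool_pos: [0.4639, -0.0513, 0.1512]
tool_rot: [-0.004, 3.135, -0.003]
contact_force: [-0.1, 1.0, 0.2]
opening: 0.0801
grip_force: 0.0
top0 -0.2 minx z>.05,.1,.15,.2: [np.float64(0.801), None, None, None] 0.082
top0 -0.16 minx z>.05,.1,.15,.2: [np.float64(0.766), None, None, None] 0.08
top0 -0.12 minx z>.05,.1,.15,.2: [np.float64(0.764), np.float64(0.788), np.float64(0.788), np.float64(0.801)] 0.359
top0 -0.08 minx z>.05,.1,.15,.2: [np.float64(0.745), np.float64(0.777), np.float64(0.777), np.float64(0.792)] 0.359
top0 -0.04 minx z>.05,.1,.15,.2: [np.float64(0.752), np.float64(0.768), np.float64(0.768), np.float64(0.782)] 0.379
top0 0.0 minx z>.05,.1,.15,.2: [np.float64(0.655), np.float64(0.655), np.float64(0.655), np.float64(0.766)] 0.389
top0 0.04 minx z>.05,.1,.15,.2: [np.float64(0.623), np.float64(0.623), np.float64(0.623), np.float64(0.77)] 0.391
top0 0.08 minx z>.05,.1,.15,.2: [np.float64(0.623), np.float64(0.623), np.float64(0.623), None] 0.198
top0 0.12 minx z>.05,.1,.15,.2: [np.float64(0.599), np.float64(0.599), np.float64(0.599), None] 0.197
top0 0.16 minx z>.05,.1,.
[... 508 characters left out ...]
.float64(0.757), np.float64(0.766), np.float64(0.766), np.float64(0.777)] 0.415
scene0 0.0 minx z>.05,.1,.15,.2: [np.float64(0.654), np.float64(0.654), np.float64(0.656), np.float64(0.765)] 0.392
scene0 0.04 minx z>.05,.1,.15,.2: [np.float64(0.623), np.float64(0.623), np.float64(0.624), np.float64(0.768)] 0.39
scene0 0.08 minx z>.05,.1,.15,.2: [np.float64(0.621), np.float64(0.626), np.float64(0.626), None] 0.199
scene0 0.12 minx z>.05,.1,.15,.2: [np.float64(0.6), np.float64(0.6), np.float64(0.6), None] 0.198
scene0 0.16 minx z>.05,.1,.15,.2: [np.float64(0.599), np.float64(0.599), np.float64(0.599), None] 0.198
top None
scene [ 4.622e-01 -5.150e-02  6.920e-02  4.629e-01 -5.170e-02  3.200e+02]
```

View pics/scene7.png

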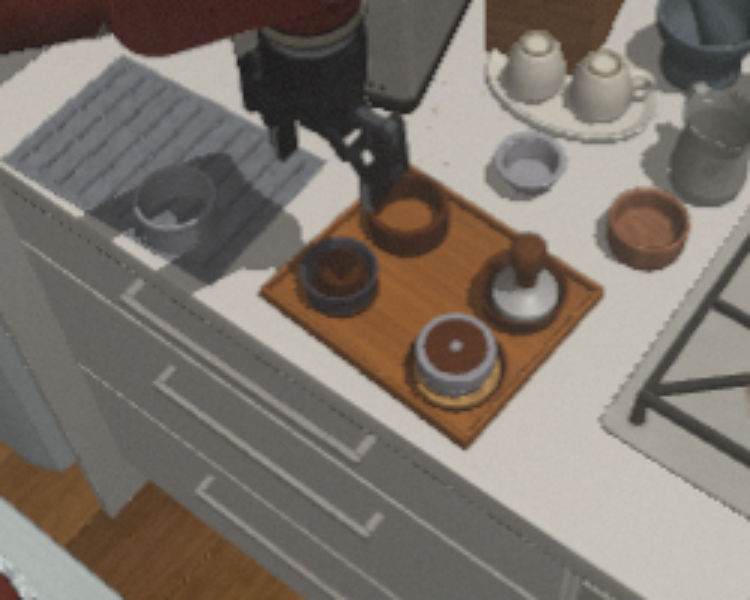

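The ring sits down around the post at (340,275); leveller and tamper are in place. Next I check the wrist's clearance from the 0.2 m toaster before reaching for the basket.

```bash
python3 - <<'E'
from h import *
t=ctrl.get_obs()["tool_pos"]
for n in("top","scene"):
    im,d,W=grab(n); 
    for y0 in np.arange(-.2,.3,.03):
        m=(d>0)&(abs(W[...,0]-t[0])<.1)&(W[...,1]-t[1]>y0)&(W[...,1]-t[1]<y0+.03)&(W[...,2]>.12)
        p=W[m]
        if len(p): print(n,round(y0,2),"x",np.round(p[:,0].min()-t[0],3),np.round(p[:,0].max()-t[0],3),"z-tcp",np.round(p[:,2].min()-t[2],3),np.round(p[:,2].max()-t[2],3))
E
```

```text
top -0.08 x -0.04 0.026 z-tcp 0.282 0.322
top -0.05 x -0.1 0.033 z-tcp 0.245 0.339
top -0.02 x -0.1 0.041 z-tcp 0.253 0.339
top 0.01 x -0.1 0.052 z-tcp 0.251 0.345
top 0.04 x -0.1 0.053 z-tcp 0.249 0.343
top 0.07 x -0.1 -0.038 z-tcp 0.329 0.343
scene -0.08 x -0.044 0.027 z-tcp 0.021 0.323
scene -0.05 x -0.1 0.031 z-tcp 0.015 0.338
scene -0.02 x -0.1 0.033 z-tcp 0.07 0.339
scene 0.01 x -0.1 0.049 z-tcp 0.012 0.343
scene 0.04 x -0.1 0.044 z-tcp 0.01 0.342
scene 0.07 x -0.1 -0.01 z-tcp 0.058 0.343
```

```bash
python3 -m handwheel '[{"tx":-15,"ty":-3,"tz":0,"roll":0},{"tx":-25,"ty":-8,"tz":0,"roll":0},{"tx":-30,"ty":-10,"tz":0,"roll":0},{"tx":-30,"ty":-10,"tz":0,"roll":0},{"tx":-30,"ty":-10,"tz":0,"roll":0},{"tx":-30,"ty":-10,"tz":0,"roll":0},{"tx":-25,"ty":-8,"tz":0,"roll":0},{"tx":-15,"ty":-3,"tz":0,"roll":0},{"tx":-5,"ty":0,"tz":0,"roll":0},{"tx":0,"ty":0,"tz":0,"roll":0},{"tx":0,"ty":0,"tz":0,"roll":0},{"tx":0,"ty":0,"tz":0,"roll":0}]' 85; python3 - <<'E'
from h import *
im,d,W=grab("scene")
print(rim(W,d,(.669,-.112),.042,.023,.034))
o=ctrl.get_obs();print(o["tool_pos"],o["contact_force"])
E
```

```text
t: 21.52
tool_pos: [0.6656, -0.1118, 0.1464]
tool_rot: [0.004, -3.14, -0.001]
contact_force: [-0.1, 0.3, -0.0]
opening: 0.0851
grip_force: 0.0
[ 6.695e-01 -1.132e-01  7.250e-02  6.709e-01 -1.134e-01  1.800e+02]
[ 0.66580486 -0.11181242  0.14687982] [ 0.10403451 -0.07898599  0.30228206]
```

```bash
python3 -m handwheel '[{"tx":-2.5,"ty":-1.5,"tz":20,"roll":0},{"tx":0,"ty":0,"tz":30,"roll":0},{"tx":0,"ty":0,"tz":30,"roll":0},{"tx":0,"ty":0,"tz":30,"roll":0},{"tx":0,"ty":0,"tz":14,"roll":0},{"tx":0,"ty":0,"tz":8,"roll":0},{"tx":0,"ty":0,"tz":0,"roll":0},{"tx":0,"ty":0,"tz":0,"roll":0}]'; python3 -m handwheel '[{"tx":0,"ty":0,"tz":4,"roll":0},{"tx":0,"ty":0,"tz":4,"roll":0},{"tx":0,"ty":0,"tz":0,"roll":0},{"tx":0,"ty":0,"tz":0,"roll":0}]'; python3 -m handwheel '[{"tx":0,"ty":0,"tz":0,"roll":0},{"tx":0,"ty":0,"tz":0,"roll":0},{"tx":0,"ty":0,"tz":0,"roll":0},{"tx":0,"ty":0,"tz":0,"roll":0},{"tx":0,"ty":0,"tz":0,"roll":0},{"tx":0,"ty":0,"tz":0,"roll":0},{"tx":0,"ty":0,"tz":0,"roll":0},{"tx":0,"ty":0,"tz":0,"roll":0}]' 55 25
```

```text
t: 22.23
tool_pos: [0.6702, -0.114, 0.0168]
tool_rot: [-0.004, 3.14, -0.001]
contact_force: [1.1, 0.4, 0.6]
opening: 0.0851
grip_force: 0.0
t: 22.57
tool_pos: [0.6697, -0.1139, 0.0079]
tool_rot: [-0.004, 3.141, -0.0]
contact_force: [-0.3, 0.5, -0.5]
opening: 0.0849
grip_force: 0.0
t: 23.23
tool_pos: [0.6701, -0.114, 0.0083]
tool_rot: [-0.003, 3.14, -0.001]
contact_force: [-0.1, 0.0, 6.1]
opening: 0.0665
grip_force: 28.3
```

```bash
python3 -m handwheel '[{"tx":0,"ty":0,"tz":-8,"roll":0},{"tx":0,"ty":0,"tz":-20,"roll":0},{"tx":0,"ty":0,"tz":-25,"roll":0},{"tx":0,"ty":0,"tz":-22,"roll":0},{"tx":10,"ty":5,"tz":-5,"roll":0},{"tx":18,"ty":10,"tz":0,"roll":0},{"tx":25,"ty":12,"tz":0,"roll":0},{"tx":25,"ty":12,"tz":0,"roll":0},{"tx":20,"ty":10,"tz":0,"roll":0},{"tx":14,"ty":6,"tz":0,"roll":0},{"tx":6,"ty":3,"tz":0,"roll":0},{"tx":0,"ty":0,"tz":0,"roll":0}]'; python3 -m handwheel '[{"tx":0,"ty":0,"tz":0,"roll":0},{"tx":0,"ty":0,"tz":0,"roll":0},{"tx":0,"ty":0,"tz":0,"roll":0}]'; python3 - <<'E'
from h import *
im,d,W=grab("scene")
cv2.imwrite("pics/scene8.png",cv2.resize(cv2.cvtColor(im[140:290,190:390],cv2.COLOR_RGB2BGR),None,fx=3,fy=3))
for a in (.098,.102,.106,.110):print(rim(W,d,(.552,-.056),.042,a,a+.006))
print(ctrl.get_obs()["tool_pos"])
E
```

```text
t: 24.23
tool_pos: [0.5498, -0.0553, 0.0867]
tool_rot: [0.004, -3.14, -0.001]
contact_force: [0.3, 0.4, -0.5]
opening: 0.0662
grip_force: 28.2
t: 24.48
tool_pos: [0.5522, -0.0565, 0.0876]
tool_rot: [-0.003, 3.141, -0.0]
contact_force: [-0.2, 0.6, 0.3]
opening: 0.0663
grip_force: 28.2
[ 0.5447 -0.0573  0.0773  0.5582 -0.0409 36.    ]
[ 5.466e-01 -5.740e-02  7.780e-02  5.469e-01 -4.820e-02  9.600e+01]
[ 5.468e-01 -5.760e-02  7.790e-02  5.417e-01 -5.100e-02  1.250e+02]
[ 0.5448 -0.0576  0.0772  0.5458 -0.0449 24.    ]
[ 0.55211885 -0.0564808   0.08755974]
```

View pics/scene8.png

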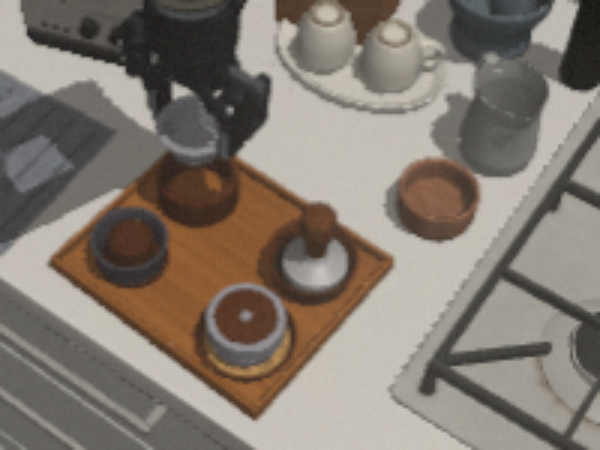

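The basket hangs level in the grip at (190,130) over the collar at (198,190). Pad tips reach below the rim, so they may meet the collar just before seating. Lowering with a force watch.

```bash
python3 -m handwheel '[{"tx":0,"ty":0,"tz":10,"roll":0},{"tx":0,"ty":0,"tz":12,"roll":0},{"tx":0,"ty":0,"tz":10,"roll":0},{"tx":0,"ty":0,"tz":8,"roll":0},{"tx":0,"ty":0,"tz":4,"roll":0},{"tx":0,"ty":0,"tz":0,"roll":0}]'; python3 -m handwheel '[{"tx":0,"ty":0,"tz":3,"roll":0},{"tx":0,"ty":0,"tz":3,"roll":0},{"tx":0,"ty":0,"tz":2,"roll":0},{"tx":0,"ty":0,"tz":0,"roll":0}]';python3 -m handwheel '[{"tx":0,"ty":0,"tz":1,"roll":0},{"tx":0,"ty":0,"tz":1,"roll":0},{"tx":0,"ty":0,"tz":0,"roll":0}]';python3 -m handwheel '[{"tx":0,"ty":0,"tz":1,"roll":0},{"tx":0,"ty":0,"tz":1,"roll":0},{"tx":0,"ty":0,"tz":0,"roll":0}]'
```

```text
t: 25.03
tool_pos: [0.55, -0.0557, 0.0413]
tool_rot: [0.003, -3.138, -0.001]
contact_force: [-0.2, -0.2, -0.3]
opening: 0.0661
grip_force: 28.2
t: 25.37
tool_pos: [0.5513, -0.056, 0.0353]
tool_rot: [0.003, -3.141, -0.0]
contact_force: [-1.0, 0.4, 0.2]
opening: 0.0662
grip_force: 28.2
t: 25.62
tool_pos: [0.5514, -0.0561, 0.0334]
tool_rot: [-0.003, 3.141, -0.0]
contact_force: [0.9, 0.3, -0.7]
opening: 0.0661
grip_force: 28.2
t: 25.87
tool_pos: [0.5516, -0.0561, 0.0324]
tool_rot: [0.004, -3.141, 0.0]
contact_force: [-3.3, 1.1, 6.0]
opening: 0.0661
grip_force: 31.3
```

```bash
python3 -m handwheel '[{"tx":0,"ty":0,"tz":-1.5,"roll":0},{"tx":0,"ty":0,"tz":0,"roll":0},{"tx":0,"ty":0,"tz":0,"roll":0},{"tx":0,"ty":0,"tz":0,"roll":0},{"tx":0,"ty":0,"tz":0,"roll":0},{"tx":0,"ty":0,"tz":-5,"roll":0},{"tx":0,"ty":0,"tz":-20,"roll":0},{"tx":0,"ty":0,"tz":-30,"roll":0},{"tx":0,"ty":0,"tz":-30,"roll":0},{"tx":0,"ty":0,"tz":0,"roll":0},{"tx":0,"ty":0,"tz":0,"roll":0},{"tx":0,"ty":0,"tz":0,"roll":0}]' 80; python3 - <<'E'
from h import *
im,d,W=grab("scene")
cv2.imwrite("pics/scene9.png",cv2.resize(cv2.cvtColor(im[140:290,190:390],cv2.COLOR_RGB2BGR),None,fx=3,fy=3))
for a in (.036,.040,.044,.048,.052):print(a,rim(W,d,(.552,-.056),.042,a,a+.004))
print(ctrl.get_obs()["tool_pos"])
E
```

```text
t: 26.87
tool_pos: [0.5511, -0.056, 0.1178]
tool_rot: [0.003, -3.141, -0.0]
contact_force: [-0.1, 0.1, -1.3]
opening: 0.0802
grip_force: 0.0
0.036 [ 5.533e-01 -5.900e-02  7.550e-02  5.532e-01 -6.190e-02  8.800e+01]
0.04 [ 5.520e-01 -5.650e-02  7.430e-02  5.526e-01 -5.880e-02  1.440e+02]
0.044 [ 0.551  -0.0581  0.068   0.5492 -0.0569 39.    ]
0.048 None
0.052 None
[ 0.55048948 -0.05583135  0.11675303]
```

View pics/scene9.png

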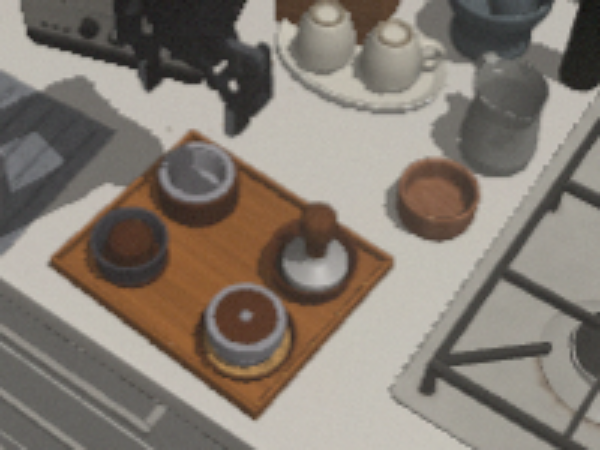

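The basket hangs level in the collar at (197,175), rim at about 43 mm as expected, and all four tools are in place. Rising, then a final check of the bystanders and hand in.

```bash
python3 -m handwheel '[{"tx":0,"ty":0,"tz":-25,"roll":0},{"tx":0,"ty":0,"tz":-25,"roll":0},{"tx":0,"ty":0,"tz":0,"roll":0},{"tx":0,"ty":0,"tz":0,"roll":0},{"tx":0,"ty":0,"tz":0,"roll":0}]'; python3 - <<'E'
from h import *
im,d,W=grab("scene")
d0=np.load("scene0.npz")["d"];W0=cloud("scene",d0)
for c,a,b in(((.431,.118),.039,.05),((.667,-.239),.03,.04)): print(rim(W0,d0,c,.045,a,b),rim(W,d,c,.045,a,b))
print(rim(W,d,(.545,-.187),.025,.08,.1),rim(W,d,(.552,-.056),.042,.038,.050))
print(ctrl.finish_job())
E
```

```text
t: 27.33
tool_pos: [0.5504, -0.0558, 0.166]
tool_rot: [0.004, -3.139, -0.001]
contact_force: [-0.1, 0.2, -1.1]
opening: 0.0802
grip_force: 0.0
[4.310e-01 1.164e-01 7.770e-02 4.329e-01 1.188e-01 1.380e+02] [4.342e-01 1.170e-01 7.780e-02 4.327e-01 1.183e-01 1.440e+02]
[ 6.660e-01 -2.391e-01  7.590e-02  6.678e-01 -2.405e-01  1.520e+02] [ 6.668e-01 -2.405e-01  7.590e-02  6.668e-01 -2.418e-01  1.530e+02]
[ 5.469e-01 -1.889e-01  3.110e-02  5.447e-01 -1.904e-01  1.080e+02] [ 5.528e-01 -5.790e-02  7.420e-02  5.517e-01 -5.910e-02  2.240e+02]
the job is handed in; nothing more can be done
None
```

All four tools are upright in their own holders, placed in the order asked; the pastry cutter and wooden bowl still measure where they were to within a few millimetres, and the job was handed in after about 27 s of robot time, with no verdict returned.

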